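# Make up two fan-painting class sets

### The job

Make up the two sets for the fan-painting class. In the tray with two compartments, stand the large lidded jar in the short compartment and the brush rest in the long one; in the tray with three compartments, stand the square seal stone in the middle and the small lidded jar and the open cup in the two end compartments, one each, either way round. Everything ends upright on the floor of its compartment; leave the round seal stone and the ink bottle where they stand.

Things in the scene. Friction and masses are not known exactly. Their poses are not given: they have to be found in the camera images.
- tray_two: Fixed low wooden tray, dark walls and pale floor, with one divider and so two unequal compartments. Outside it is 80 mm (its x) by 214 mm (its y) and 14 mm high; floor 5 mm thick, walls and dividers 4 mm thick and 9 mm high above the floor. Origin: centre of the underside, on the table; z up; the compartments lie in a row along its y. Both compartments are 72 mm wide in x. The short one is 78 mm long, centred at y = +64 mm; the long one is 124 mm long, centred at y = -41 mm.
- tray_three: Fixed low wooden tray, dark walls and pale floor, with two dividers and so three equal compartments. Outside it is 80 mm (its x) by 214 mm (its y) and 14 mm high; floor 5 mm thick, walls and dividers 4 mm thick and 9 mm high above the floor. Origin: centre of the underside, on the table; z up; the compartments lie in a row along its y. All are 72 mm wide in x and 66 mm long in y, centred at y = -70, 0 and +70 mm: turned half round the tray is the same.
- jar_large_mid (a point): Loose white ceramic jar with a flat lid (one solid piece), the larger of two alike: 50 mm across, 46 mm tall, straight-sided up to 36 mm, then a lid 46 mm across. Point at its centre, half-way up, on its upright axis; z up.
- jar_small_mid (a point): Loose white ceramic jar with a flat lid (one solid piece), the smaller of two alike: 32 mm across, 44 mm tall, straight-sided up to 34 mm, then a lid 28 mm across. Point at its centre, half-way up, on its upright axis; z up.
- cup_mid (a point): Loose open white ceramic cup without a handle: 45 mm across at the foot, 47 mm at the rim, 48 mm tall, wall 3.5 mm; stands mouth up. Point at its centre, half-way up, on its upright axis; z up.
- seal_square_mid (a point): Loose square seal stone of grey-green soapstone, standing: 28 x 28 mm, 56 mm tall. Point at its centre, half-way up; its x and y axes are square to its side faces; z up.
- brush_rest_mid (a point): Loose blue ceramic brush rest shaped like a row of three rounded hills, standing: 22 mm thick (its x), 96 mm long (its y), 46 mm high at the middle hill, 30 mm at the two end ones. The middle hill is 28 mm long with flat upright faces front and back, 22 mm apart, to grip. Point at its centre, 23 mm above its underside; z up.
- seal_round_mid (a point): Round seal stone of grey-green soapstone, standing loose among the stock: 28 mm across, 62 mm tall. Not part of either set: leave it alone. Point at its centre, half-way up, on its upright axis; z up.
- ink_bottle_mid (a point): Small dark glass ink bottle with a black cap and paper label, standing loose among the stock: 42 mm across, 70 mm tall. Not part of either set: leave it alone. Point on its upright axis, 35 mm above its underside; z up.
Things that resemble listed ones, but are neither listed nor needed, are in the scene too. Leave any blue, orange or red look-alike of the part that bears jar_small_mid alone.

How it is judged (in metres and radians):
At the end, for the whole second after the job is handed in: Each thing stands in its own compartment, on the floor (4 mm), leaning under 0.12 rad, centre within 25 mm of the compartment's centre across and along (along in the two-compartment tray: 20 mm), at rest (0.02 m/s, 0.2 rad/s); round seal stone and ink bottle within 20 mm of their starts (x of jar_large_mid in the frame of tray_two between -0.025 and 0.025 m and y of jar_large_mid in the frame of tray_two between 0.044 and 0.084 m and z of jar_large_mid in the frame of tray_two between 0.024 and 0.032 m and angle between each of jar_large_mid, brush_rest_mid, seal_square_mid's own z axis and vertical below 0.12 rad and linear speed of each of jar_large, brush_rest, seal_square below 0.02 m/s and angular speed of each of jar_large, brush_rest, seal_square below 0.2 rad/s and x of brush_rest_mid in the frame of tray_two between -0.025 and 0.025 m and y of brush_rest_mid in the frame of tray_two between -0.061 and -0.021 m and z of brush_rest_mid in the frame of tray_two between 0.024 and 0.032 m and x of seal_square_mid in the frame of tray_three between -0.025 and 0.025 m and y of seal_square_mid in the frame of tray_three between -0.025 and 0.025 m and z of seal_square_mid in the frame of tray_three between 0.029 and 0.037 m and (((x of jar_small_mid in the frame of tray_three between -0.025 and 0.025 m and y of jar_small_mid in the frame of tray_three between 0.045 and 0.095 m and z of jar_small_mid in the frame of tray_three between 0.023 and 0.031 m and angle between jar_small_mid's own z axis and vertical below 0.12 rad and linear speed of jar_small below 0.02 m/s and angular speed of jar_small below 0.2 rad/s) and (x of cup_mid in the frame of tray_three between -0.025 and 0.025 m and y of cup_mid in the frame of tray_three between -0.095 and -0.045 m and z of cup_mid in the frame of tray_three between 0.025 and 0.033 m and angle between cup_mid's own z axis and vertical below 0.12 rad and linear speed of cup below 0.02 m/s and angular speed of cup below 0.2 rad/s)) or ((x of jar_small_mid in the frame of tray_three between -0.025 and 0.025 m and y of jar_small_mid in the frame of tray_three between -0.095 and -0.045 m and z of jar_small_mid in the frame of tray_three between 0.023 and 0.031 m and angle between jar_small_mid's own z axis and vertical below 0.12 rad and linear speed of jar_small below 0.02 m/s and angular speed of jar_small below 0.2 rad/s) and (x of cup_mid in the frame of tray_three between -0.025 and 0.025 m and y of cup_mid in the frame of tray_three between 0.045 and 0.095 m and z of cup_mid in the frame of tray_three between 0.025 and 0.033 m and angle between cup_mid's own z axis and vertical below 0.12 rad and linear speed of cup below 0.02 m/s and angular speed of cup below 0.2 rad/s))) and distance of each of seal_round_mid, ink_bottle_mid from where it was at the start of the episode below 0.02 m); the robot touches nothing.
It fails at once if the round seal stone was moved more than 20 mm (distance of seal_round_mid from where it was at the start of the episode above 0.02 m).
It fails at once if the ink bottle was moved more than 20 mm (distance of ink_bottle_mid from where it was at the start of the episode above 0.02 m).
It also fails if it takes over 120 s, if anything falls off the work surface, if the arm or the gripper's body presses on something with over 40 N, if the wrist force passes 120 N, or if a joint passes its speed limit or range.

### The arm

A 6-joint arm with a two-finger parallel gripper is mounted at the origin on the work surface. World frame = base frame: x ahead of the robot, y to its left, z up, the work surface at z = 0. Lengths are in mm, angles in rad, forces in N, time in s.
With the tool pointing down it reaches from about 275 to 750 mm from the base axis. Payload 10.2 kg.
Tool frame: the origin (TCP) lies on the centre line of the jaws, within the pads' length; the fingertips stand 17 mm ahead of it and the grasp point (between the pads) lies 2 mm behind it; z points along the fingers, y is the line along which they close (so a half turn about z gives the same grasp; the last joint's range is limited). The gripper opens to 85 mm and grips with 20 to 120 N. Pads are 22 mm wide; open, the fingers measure 114 mm over their backs; the gripper's body (76 mm by 85 mm) begins 54 mm behind the grasp point. The pads swing forward as they close: fully open they stand 13 mm farther back than shut.
Start: joints at [0.966, 0.313, 1.498, -0, 1.331, -0.223], TCP at [195.623, 487.199, 210.394] pointing down, gripper open.
Joint ranges: [-2.94, 2.94], [-0.97, 2.17], [0.19, 2.56], [-1.23, 4.37], [0.02, 3.11], [-2.88, 2.88]. Speed limits (rad/s): [2.39, 2.39, 3.01, 3.14, 3.14, 3.14].

### API

Orientations are given as a unit quaternion [w, x, y, z].
In Python, from rig import ctrl gives the robot as it stands. The module is installed in compiled form; this text tells all that it offers.
- The arm moves only by the shell command python3 -m jog 'ROWS' [FORCE]. ROWS is JSON, a list of rows, each an object with "delta_pos": the shift along the world's x, y, z in mm, a list of three; "angular": the turn, a rotation vector about the world's x, y, z in rad, a list of three; "fingers": the opening, from 0 (shut) to 1 (fully open). In form: [{"delta_pos": [tx, ty, tz], "angular": [rx, ry, rz], "fingers": fingers}, ...]. A call has 1 to 10 rows; each row is the pose to reach, as a shift and turn from the pose commanded when the call began; what a row does not reach only later rows make up. A row lasts 1/8 s, in which the tool goes at most 62.5 mm and 10.7 degrees, less where a joint would pass 70% of its speed; a pose out of reach is approached as far as the arm can. A call with a gripper value outside its range is refused whole. The fingers move at their own pace and stop on an object; FORCE is the grip in N (left out, the last holds). Time passes only in rows, so rows that repeat a pose let the fingers close. It gives the time, the measured TCP pose, the force, the opening and the grip force at its end, in the units of the state.
- ctrl.sense(): the state, without advancing time (a new reading comes with each control period).
- ctrl.capture(name): name is "scene" or "top"; returns a dict with "pixels" (480x640x3 uint8, blue, green, red), "fx", "fy", "cx", "cy" (pixels), "R" (3x3) and "t" (3): a world point X has camera coordinates R X + t. Camera axes: x right, y down, z forward; pixel columns grow to the right and rows downward; lengths in mm; the calibration is good to about 2 mm. A picture is of the moment at which its call begins. There is no depth.
- ctrl.finish_job(): hands the job in; it is judged then, once.
The state is a dict: "time_s": time; "joints": joint angles; "dq": joint speeds; "tau": joint torques, N m; "eef_pos": TCP position; "ee_rot": TCP orientation; "force": force on the tool from outside, world axes, zero at the start; "wrist_torque": the same for the moment, N m; "grip_width": opening from 0.0 (shut) to 1.0 (fully open); "grip_force": force on a finger pad.
Only numpy, scipy, OpenCV 4.12 (cv2) and the standard library are available. Lean on these libraries where they do the work, as an engineer would, in place of code of your own. Each camera call takes 0.05 s, during which the arm holds its last target. There are 200 camera calls.

## Working session

There is one attempt and no reset: what is moved stays moved. The work goes in short steps, Python scripts to look and compute and a shell command to move; the robot and the scene stay as the last step left them, time stands still between calls to the robot, and variables do not carry over. Pictures are saved under pics/ and viewed, at most 14 in all, crops included, and the job is handed in when it is done.

```bash
mkdir -p pics
cat > h.py <<'E'
import numpy as np, cv2
from rig import ctrl
def snap(cam,name):
    c=ctrl.capture(cam); cv2.imwrite(f'pics/{name}.png',c['pixels']); return c
def ray(c,u,v,z):
    R=np.array(c['R']);t=np.array(c['t']);d=R.T@np.array([(u-c['cx'])/c['fx'],(v-c['cy'])/c['fy'],1]);o=-R.T@t
    return o+d*(z-o[2])/d[2]
def proj(c,X):
    p=np.array(c['R'])@np.array(X)+np.array(c['t']);return c['fx']*p[0]/p[2]+c['cx'],c['fy']*p[1]/p[2]+c['cy']
E
python3 - <<'E'
from h import *
for n in('top','scene'):
    c=snap(n,n+'0');R=np.array(c['R']);print(n,c['fx'],-R.T@np.array(c['t']),R.round(2).tolist())
print(ctrl.sense())
E
```

```text
top 573.3701838860726 [ 300.78461804   10.26267748 1230.43115554] [[0.04, -1.0, 0.01], [-0.97, -0.04, -0.23], [0.23, 0.0, -0.97]]
scene 501.6534386780319 [ 917.16945582 -604.57583006  586.56749579] [[0.85, 0.53, -0.0], [0.31, -0.5, -0.81], [-0.43, 0.69, -0.59]]
{'time_s': 0.1, 'joints': array([ 9.65583579e-01,  3.13426730e-01,  1.49833605e+00,  3.26949530e-05,
        1.33099737e+00, -2.23385304e-01]), 'dq': array([ 0.00069741, -0.00135766, -0.00034217, -0.00058337, -0.00147499,
       -0.0010141 ]), 'tau': array([ 3.55579759e-03, -4.12895072e+01, -2.60142034e+01, -1.63087075e-04,
        3.00764012e-03,  1.15894724e-05]), 'eef_pos': array([195.47929321, 486.99103742, 209.88502583]), 'ee_rot': array([-2.49520279e-04,  1.89759883e-01,  9.81830355e-01, -5.27969134e-04]), 'force': array([ 0.70175765, -0.1777309 ,  0.65294128]), 'wrist_torque': array([-0.00393955,  0.02634949, -0.01882732]), 'grip_force': 0.0, 'grip_width': 0.9997000376318472}
```

View pics/top0.png

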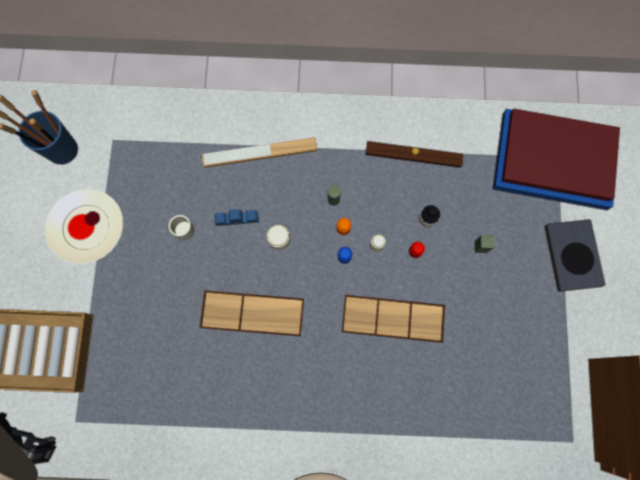

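View pics/scene0.png

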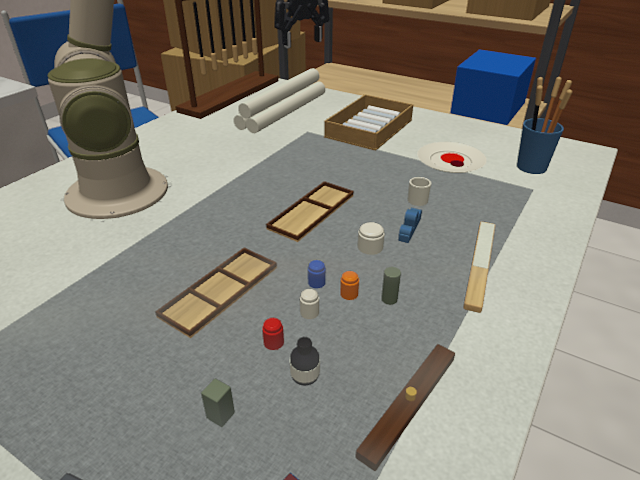

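The top view shows the cup at (180,226), brush rest (236,216), large jar (278,237), small white jar (378,242) and square seal (485,243). It also shows the round seal at (334,195), the bottle at (430,215), tray_two around (252,313) with its short end on the left, and tray_three around (394,318). The scene view agrees with this.

```bash
cat > m.py <<'E'
from h import *
from scipy.optimize import least_squares
def cyl(x,y,r,z0,z1,n=40):
    a=np.linspace(0,2*np.pi,n);return [(x+r*np.cos(t),y+r*np.sin(t),z) for z in(z0,z1) for t in a]
def box(x,y,a,lx,ly,z0,z1):
    c,s=np.cos(a),np.sin(a);return [(x+c*i-s*j,y+s*i+c*j,z) for z in(z0,z1) for i in(-lx/2,lx/2) for j in(-ly/2,ly/2)]
def masks(c):
    lab=cv2.cvtColor(c['pixels'],cv2.COLOR_BGR2LAB).astype(float)
    bg=np.median(lab[350:420,150:500].reshape(-1,3),0)
    m=(np.linalg.norm(lab-bg,axis=2)>16).astype(np.uint8)
    return cv2.connectedComponents(m)[1]
def fit(c,L,u,v,shape,z,yaw=None):
    w=L[v-3:v+4,u-3:u+4]; l=np.bincount(w[w>0]).argmax(); m=(L==l).astype(np.uint8)
    M=cv2.moments(m,True); A=M['m00']
    def mom(M):
        return [M['m10']/M['m00'],M['m01']/M['m00']]+([] if yaw is None else [M[k]/M['m00']/20 for k in('mu20','mu11','mu02')])
    tgt=np.array(mom(M)); p0=ray(c,*tgt[:2],z)[:2]
    def f(p):
        h=cv2.convexHull(np.array([proj(c,q) for q in shape(*p)],np.float32)); return np.array(mom(cv2.moments(h)))-tgt
    s=least_squares(f,list(p0)+([] if yaw is None else [yaw]),x_scale=[10,10]+([] if yaw is None else [.1]),diff_step=1e-3)
    h=cv2.convexHull(np.array([proj(c,q) for q in shape(*s.x)],np.float32))
    return s.x.round(3),'area',A,round(cv2.contourArea(h)),'res',round(abs(s.fun).max(),2)
E
python3 - <<'E'
from m import *
c=ctrl.capture('top');L=masks(c)
J={'cup':(180,226,23.5,48),'jarL':(278,237,25,44),'round':(334,195,14,62),'orange':(344,226,16,42),'blue':(345,255,16,42),'jarS':(378,242,16,42),'red':(417,249,16,42),'bottle':(430,215,21,60)}
for k,(u,v,r,h) in J.items(): print(k,*fit(c,L,u,v,lambda x,y:cyl(x,y,r,0,h),h/2))
print('sq',*fit(c,L,485,243,lambda x,y,a:box(x,y,a,28,28,0,56),28,.1))
print('rest',*fit(c,L,236,216,lambda x,y,a:box(x,y,a,22,96,0,30),15,-.1))
for n,u,v in(('t2',220,292+20),('t3',360,315)): print(n,*fit(c,L,u,v,lambda x,y,a:box(x,y,a,80,214,0,14),7,0.))
p=c['pixels'][170:350,160:520];cv2.imwrite('pics/crop1.png',cv2.resize(p,None,fx=2.2,fy=2.2,interpolation=cv2.INTER_CUBIC))
E
```

```text
cup [603.402 326.959] area 481.0 524 res 0.0
jarL [591.611 116.267] area 471.0 521 res 0.0
round [684.773  -0.773] area 224.0 233 res 0.0
orange [620.354 -24.933] area 233.0 236 res 0.0
blue [556.74  -29.106] area 229.0 230 res 0.0
jarS [ 588.537 -100.027] area 209.0 237 res 0.0
red [ 574.922 -184.138] area 246.0 245 res 0.0
bottle [ 649.369 -209.985] area 382.0 457 res 0.0
sq [ 5.90867e+02 -3.26842e+02 -7.50000e-02] area 319.0 336 res 0.08
rest [6.32410e+02 2.10538e+02 1.56000e-01] area 621.0 608 res 0.59
t2 [ 4.25590e+02  1.63155e+02 -4.10000e-02] area 3984.0 3886 res 0.56
t3 [ 426.39  -137.275    0.   ] area 4005.0 3895 res 2.41
```

View pics/crop1.png

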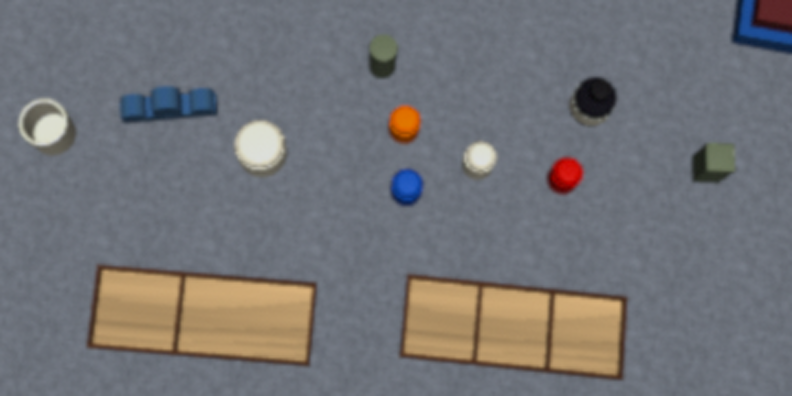

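```bash
python3 - <<'E'
from m import *
c=ctrl.capture('top');L=masks(c);g=c['pixels'].min(2)
for n,u,v,z in(('t2',220,312,14),('t3',360,315,14)):
    m=(L==L[v,u]).astype(np.uint8);k=cv2.findContours(m,0,1)[0][0]
    q=cv2.approxPolyN(k,4).reshape(-1,2) if hasattr(cv2,'approxPolyN') else cv2.boxPoints(cv2.minAreaRect(k))
    P=np.array([ray(c,*p,z)[:2] for p in q]);r=cv2.minAreaRect(P.astype(np.float32));print(n,P.round().tolist(),P.mean(0).round(1),r)
for n,u,v,z,r in(('jarL',278,236,46,23),('jarS',378,241,44,14)):
    m=((g>150)*255).astype(np.uint8);l=cv2.connectedComponents(m)[1];mm=(l==l[v,u]).astype(np.uint8);M=cv2.moments(mm,True)
    print(n,ray(c,M['m10']/M['m00'],M['m01']/M['m00'],z).round(1),M['m00'],cv2.contourArea(cv2.convexHull(np.array([proj(c,q) for q in cyl(590,100,r,z,z)],np.float32))))
E
# rest / square / cup: overlay of fitted models at two yaws
python3 - <<'E'
from m import *
c=ctrl.capture('top');L=masks(c)
def iou(l,shape):
    m=(L==l).astype(np.uint8);f=6;y0,x0=190,150;S=(90,370)
    big=cv2.resize(m[y0:y0+S[0],x0:x0+S[1]],None,fx=f,fy=f,interpolation=0)
    o=np.zeros_like(big)
    for part in shape:
        h=cv2.convexHull(np.array([proj(c,q) for q in part],np.float32)); cv2.fillConvexPoly(o,((h-[x0,y0]+.5)*f).round().astype(np.int32),1)
    return (big&o).sum()/(big|o).sum()
from scipy.optimize import minimize
def rest(x,y,a):
    d=lambda s:(x-np.sin(a)*s,y+np.cos(a)*s)
    return [box(x,y,a,22,28,0,44),box(x,y,a,22,90,0,15),box(*d(34),a,22,26,0,28),box(*d(-34),a,22,26,0,28)]
for n,l,f,p in(('rest',L[216,236],rest,[632,211,.03]),('sq',L[243,485],lambda x,y,a:[box(x,y,a,28,28,0,56)],[591,-327,-.075]),('cup',L[226,172],lambda x,y:[cyl(x,y,23.5,47,48)+cyl(x,y,22.5,0,1)],[602,327])):
    b=None
    for a in ([-.3,-.15,0,.15,.3] if len(p)==3 else [0]):
        q=np.array(p[:2]+[a][:len(p)-2]);s=minimize(lambda d:-iou(l,f(*(q+d*np.array([5,5,.1])[:len(q)]))),np.zeros(len(q)),method='Nelder-Mead',options=dict(initial_simplex=np.vstack([np.zeros(len(q)),np.eye(len(q))])))
        if b is None or s.fun<b[0]: b=(s.fun,q+s.x*np.array([5,5,.1])[:len(q)])
        if n!='cup':print(n,a,round(s.fun,3),(q+s.x*np.array([5,5,.1])).round(3))
    print(n,b)
E
```

```text
t2 [[463.0, 54.0], [379.0, 56.0], [389.0, 273.0], [472.0, 270.0]] [425.6 163.1] ((425.19293212890625, 162.860595703125), (217.474365234375, 84.45186614990234), 87.74151611328125)
t3 [[460.0, -247.0], [378.0, -242.0], [392.0, -26.0], [475.0, -31.0]] [ 426.5 -136.4] ((426.6427917480469, -136.47222900390625), (216.91793823242188, 82.98715209960938), 86.23833465576172)
jarL [588.5 115.5  46. ] 357.0 355.33090333105065
jarS [585.7 -99.5  44. ] 134.0 131.24388437508605
rest -0.3 -0.95 [6.32181e+02 2.10975e+02 1.35000e-01]
rest -0.15 -0.95 [6.32163e+02 2.10939e+02 1.36000e-01]
rest 0 -0.949 [6.32157e+02 2.10902e+02 1.38000e-01]
rest 0.15 -0.95 [6.32188e+02 2.10852e+02 1.34000e-01]
rest 0.3 -0.949 [6.32155e+02 2.10912e+02 1.38000e-01]
rest (np.float64(-0.950256612712199), array([6.32180716e+02, 2.10974594e+02, 1.35040657e-01]))
sq -0.3 -0.925 [ 5.91021e+02 -3.27021e+02 -3.50000e-02]
sq -0.15 -0.923 [ 5.91133e+02 -3.27200e+02 -2.20000e-02]
sq 0 -0.922 [ 5.91003e+02 -3.27151e+02 -3.60000e-02]
sq 0.15 -0.921 [ 5.90793e+02 -3.26933e+02 -2.60000e-02]
sq 0.3 -0.919 [ 5.90945e+02 -3.26765e+02 -4.40000e-02]
sq (np.float64(-0.9246325022334119), array([ 5.91021418e+02, -3.27021029e+02, -3.46205530e-02]))
cup (np.float64(-0.8665446941975954), array([603.69696044, 326.57410656]))
```

```bash
python3 -m jog '[{"delta_pos":[100,-40,0],"angular":[0,0,-0.3],"fingers":1},{"delta_pos":[405,-160,-60],"angular":[0,0,-1.19],"fingers":1},{"delta_pos":[405,-160,-60],"angular":[0,0,-1.19],"fingers":1},{"delta_pos":[405,-160,-60],"angular":[0,0,-1.19],"fingers":1},{"delta_pos":[405,-160,-60],"angular":[0,0,-1.19],"fingers":1},{"delta_pos":[405,-160,-60],"angular":[0,0,-1.19],"fingers":1},{"delta_pos":[405,-160,-60],"angular":[0,0,-1.19],"fingers":1},{"delta_pos":[405,-160,-60],"angular":[0,0,-1.19],"fingers":1},{"delta_pos":[405,-160,-60],"angular":[0,0,-1.19],"fingers":1},{"delta_pos":[405,-160,-60],"angular":[0,0,-1.19],"fingers":1}]' 30; python3 -m jog '[{"delta_pos":[0,0,0],"angular":[0,0,0],"fingers":1},{"delta_pos":[0,0,0],"angular":[0,0,0],"fingers":1}]'
```

```text
time_s: 1.5
eef_pos: [599.7, 328.1, 151.1]
ee_rot: [0.0, 0.707, 0.707, 0.0]
force: [-0.6, 0.2, -0.4]
grip_width: 1.004
grip_force: 0.0
time_s: 1.75
eef_pos: [600.2, 327.6, 150.8]
ee_rot: [0.0, 0.707, 0.707, 0.0]
force: [0.1, 0.2, 0.0]
grip_width: 1.0
grip_force: 0.0
```

```bash
python3 -m jog '[{"delta_pos":[0,-1,-50],"angular":[0,0,0],"fingers":1},{"delta_pos":[0,-1,-75],"angular":[0,0,0],"fingers":1},{"delta_pos":[0,-1,-75],"angular":[0,0,0],"fingers":1},{"delta_pos":[0,-1,-75],"angular":[0,0,0],"fingers":1}]'
python3 - <<'E'
from h import *
c=snap('scene','s1');cv2.imwrite('pics/s1c.png',cv2.resize(c['pixels'][60:260,300:540],None,fx=2.4,fy=2.4))
E
```

```text
time_s: 2.25
eef_pos: [601.3, 326.5, 77.2]
ee_rot: [0.001, 0.707, 0.707, 0.001]
force: [-0.2, -0.1, -0.4]
grip_width: 0.999
grip_force: 0.0
```

View pics/s1c.png

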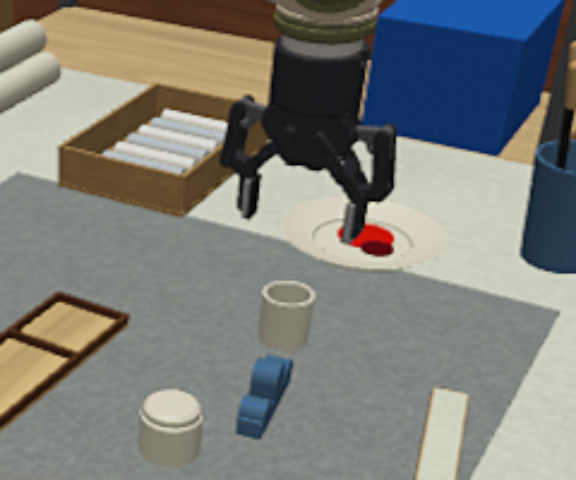

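The fingers straddle the cup along x, with their midpoint directly above it at crop pixel (287,290). I'll descend.

```bash
python3 -m jog '[{"delta_pos":[0,0,-25],"angular":[0,0,0],"fingers":1},{"delta_pos":[0,0,-46],"angular":[0,0,0],"fingers":1},{"delta_pos":[0,0,-46],"angular":[0,0,0],"fingers":1},{"delta_pos":[0,0,-46],"angular":[0,0,0],"fingers":0.4},{"delta_pos":[0,0,-46],"angular":[0,0,0],"fingers":0.4},{"delta_pos":[0,0,-46],"angular":[0,0,0],"fingers":0},{"delta_pos":[0,0,-46],"angular":[0,0,0],"fingers":0},{"delta_pos":[0,0,-46],"angular":[0,0,0],"fingers":0},{"delta_pos":[0,0,-46],"angular":[0,0,0],"fingers":0},{"delta_pos":[0,0,-46],"angular":[0,0,0],"fingers":0}]' 30; python3 -m jog '[{"delta_pos":[0,0,10],"angular":[0,0,0],"fingers":0},{"delta_pos":[0,0,60],"angular":[0,0,0],"fingers":0},{"delta_pos":[0,0,120],"angular":[0,0,0],"fingers":0},{"delta_pos":[0,0,120],"angular":[0,0,0],"fingers":0}]'
```

```text
time_s: 3.55
eef_pos: [600.6, 326.2, 29.4]
ee_rot: [-0.0, 0.707, 0.707, -0.0]
force: [0.7, -0.2, -0.5]
grip_width: -0.002
grip_force: 0.0
time_s: 4.05
eef_pos: [602.7, 327.0, 156.0]
ee_rot: [0.002, 0.707, 0.707, 0.005]
force: [0.3, -0.1, -0.4]
grip_width: 0.0
grip_force: 0.0
```

The gripper shut on nothing, so I'll look.

Run:
```python
from h import *
c=snap('scene','s2');a=cv2.resize(c['pixels'][40:240,280:560],None,fx=2.4,fy=2.4)
t=snap('top','t2');b=cv2.resize(t['pixels'][160:280,120:400],None,fx=2.4,fy=2.4);cv2.imwrite('pics/s2c.png',cv2.resize(np.vstack([a,b]),None,fx=.77,fy=.77))
p=ctrl.sense()['eef_pos'];print(p,proj(c,p),proj(t,p),proj(c,(601,326,48)),proj(t,(601,326,48)))
```

```text
[600.59739608 326.2245832  149.94631973] (np.float64(425.31762357121056), np.float64(138.44679804462947)) (np.float64(166.032317246512), np.float64(212.1853615346923)) (np.float64(419.5530907613791), np.float64(182.09789177200344)) (np.float64(178.77854981576678), np.float64(225.33163112691503))
```

View pics/s2c.png

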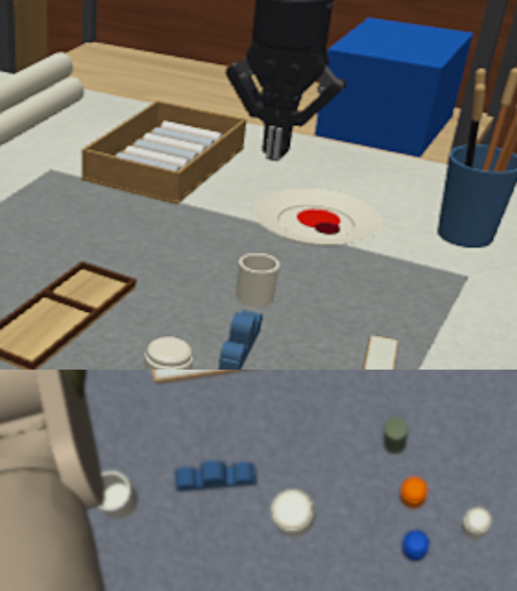

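Run:
```python
from h import *
c=ctrl.capture('scene');t=ctrl.capture('top')
for z in(210,193): print(proj(c,(195.5,487,z)),proj(t,(195.5,487,z)))
print('now',[(d,np.round(proj(c,np.array([600.6,326.2,150-17])+d),0)) for d in([0,0,0],[0,40,0],[0,0,50],[-30,30,0])])
a=cv2.resize(cv2.imread('pics/scene0.png')[0:80,240:360],None,fx=3,fy=3);b=cv2.resize(cv2.imread('pics/top0.png')[400:480,0:120],None,fx=3,fy=3)
cv2.imwrite('pics/start.png',np.hstack([a,b]))
```

```text
(np.float64(302.5133670738868), np.float64(58.54237746062685)) (np.float64(37.5208738130454), np.float64(428.38800646786655))
(np.float64(302.6360031766521), np.float64(65.31328374404154)) (np.float64(42.27497435860789), np.float64(427.5101459055787))
now [([0, 0, 0], array([424., 146.])), ([0, 40, 0], array([431., 139.])), ([0, 0, 50], array([427., 123.])), ([-30, 30, 0], array([416., 138.]))]
```

View pics/start.png

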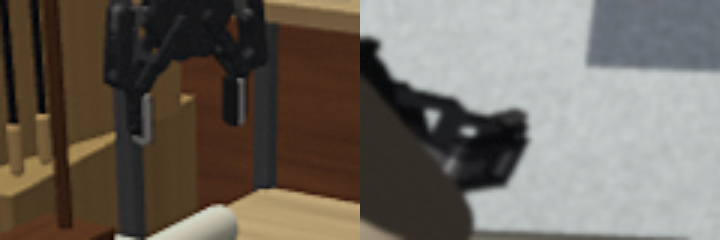

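The fingertips appear about 20 px above where they should project, roughly 50 mm too high, at both poses. The cup matches in both cameras. So the reported tool height looks about 50 mm off. I'll confirm by touching clear mat gently with the closed fingers.

```bash
python3 -m jog '[{"delta_pos":[-60,0,0],"angular":[0,0,0],"fingers":0},{"delta_pos":[-90,0,-60],"angular":[0,0,0],"fingers":0},{"delta_pos":[-90,0,-105],"angular":[0,0,0],"fingers":0},{"delta_pos":[-90,0,-125],"angular":[0,0,0],"fingers":0},{"delta_pos":[-90,0,-125],"angular":[0,0,0],"fingers":0},{"delta_pos":[-90,0,-125],"angular":[0,0,0],"fingers":0},{"delta_pos":[-90,0,-125],"angular":[0,0,0],"fingers":0}]'
python3 - <<'E'
from h import *
c=snap('scene','s3');p=ctrl.sense()['eef_pos'];print(p,[np.round(proj(c,p+np.array([0,0,d-17]))) for d in(0,50)])
cv2.imwrite('pics/s3c.png',cv2.resize(c['pixels'][90:210,300:460],None,fx=4,fy=4,interpolation=2))
E
```

```text
time_s: 5.12
eef_pos: [511.2, 326.4, 25.4]
ee_rot: [0.0, 0.707, 0.707, 0.001]
force: [0.4, 0.2, -0.2]
grip_width: 0.001
grip_force: 0.0
[511.07618467 326.3633183   25.30076281] [array([381., 187.]), array([383., 168.])]
```

View pics/s3c.png

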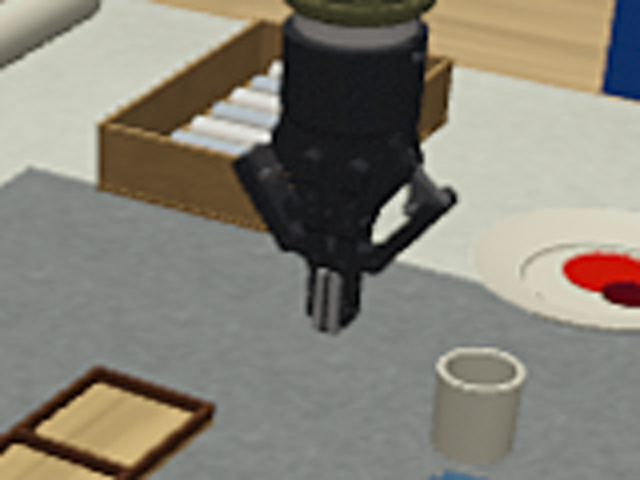

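The tip's bottom is at (382,172), against 187 expected from the readout. That implies about 40 mm too high if the error is in z, so I'll step down to touch.

```bash
python3 -m jog '[{"delta_pos":[0,0,-10],"angular":[0,0,0],"fingers":0},{"delta_pos":[0,0,-15],"angular":[0,0,0],"fingers":0},{"delta_pos":[0,0,-18],"angular":[0,0,0],"fingers":0},{"delta_pos":[0,0,-18],"angular":[0,0,0],"fingers":0}]'
python3 -m jog '[{"delta_pos":[0,0,-3],"angular":[0,0,0],"fingers":0},{"delta_pos":[0,0,-6],"angular":[0,0,0],"fingers":0},{"delta_pos":[0,0,-6],"angular":[0,0,0],"fingers":0}]'
python3 - <<'E'
from h import *
c=snap('scene','s4');t=snap('top','t4');p=ctrl.sense()['eef_pos'];print(p,[np.round(proj(q,p+np.array([0,0,d-17]))) for q in(c,t) for d in(0,40)])
a=cv2.resize(c['pixels'][120:220,320:460],None,fx=4,fy=4,interpolation=2)
b=cv2.resize(t['pixels'][190:290,120:260],None,fx=4,fy=4,interpolation=2)
cv2.imwrite('pics/s4c.png',cv2.resize(np.vstack([a,b]),None,fx=.7,fy=.7))
E
```

```text
time_s: 5.68
eef_pos: [510.5, 326.1, 6.1]
ee_rot: [-0.0, 0.707, 0.707, -0.0]
force: [-0.2, 0.1, -0.9]
grip_width: 0.002
grip_force: 0.0
time_s: 6.05
eef_pos: [510.5, 326.2, 0.1]
ee_rot: [-0.0, 0.707, 0.707, -0.0]
force: [0.0, -0.1, -0.5]
grip_width: 0.0
grip_force: 0.0
[5.10658024e+02 3.26219917e+02 4.33667116e-01] [array([380., 196.]), array([381., 181.]), array([182., 272.]), array([177., 269.])]
```

View pics/s4c.png

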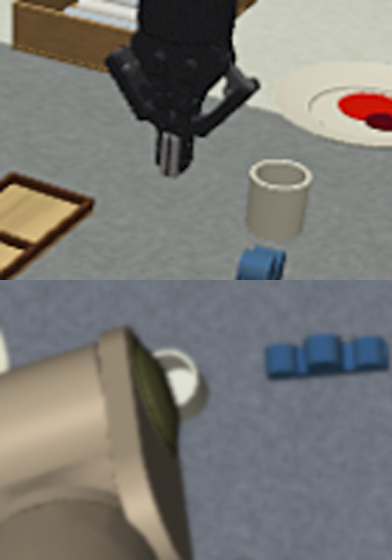

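With the reported TCP at z=0 there is still no contact, so the offset is real. I'll continue down carefully.

```bash
python3 -m jog '[{"delta_pos":[0,0,-5],"angular":[0,0,0],"fingers":0},{"delta_pos":[0,0,-10],"angular":[0,0,0],"fingers":0},{"delta_pos":[0,0,-14],"angular":[0,0,0],"fingers":0},{"delta_pos":[0,0,-14],"angular":[0,0,0],"fingers":0},{"delta_pos":[0,0,-14],"angular":[0,0,0],"fingers":0}]'
for i in 1 2 3; do python3 -m jog '[{"delta_pos":[0,0,-1],"angular":[0,0,0],"fingers":0},{"delta_pos":[0,0,-2],"angular":[0,0,0],"fingers":0},{"delta_pos":[0,0,-2],"angular":[0,0,0],"fingers":0}]' | egrep 'eef_pos|^force'; done
```

```text
time_s: 6.78
eef_pos: [510.7, 326.2, -13.5]
ee_rot: [0.0, 0.707, 0.707, 0.0]
force: [0.8, 0.3, -0.1]
grip_width: 0.0
grip_force: 0.0
eef_pos: [510.6, 326.2, -15.7]
force: [-0.1, -0.9, -0.4]
eef_pos: [510.6, 326.2, -17.7]
force: [0.2, -0.2, -0.8]
eef_pos: [510.6, 326.2, -19.7]
force: [0.6, -0.1, -0.6]
```

```bash
python3 -m jog '[{"delta_pos":[0,0,-1],"angular":[0,0,0],"fingers":0},{"delta_pos":[0,0,-2],"angular":[0,0,0],"fingers":0},{"delta_pos":[0,0,-2],"angular":[0,0,0],"fingers":0}]' | egrep 'eef_pos|^force'
python3 - <<'E'
from h import *
c=snap('scene','s5');p=ctrl.sense()['eef_pos'];print(p,[np.round(proj(c,p+np.array([0,0,d-17]))) for d in(0,30,40)])
cv2.imwrite('pics/s5c.png',cv2.resize(c['pixels'][120:220,320:460],None,fx=4,fy=4,interpolation=2))
E
```

```text
eef_pos: [510.7, 326.2, -20.8]
force: [-1.9, -3.0, 6.7]
[510.71300482 326.20540773 -20.82363047] [array([379., 204.]), array([380., 193.]), array([381., 189.])]
```

View pics/s5c.png

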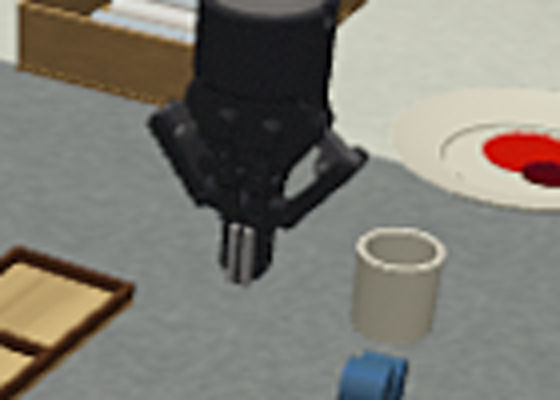

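Contact came at a reported z of -20.8. So true TCP height = reported + 38 mm, and the tip pixel (380,191) then fits within 1 px, so x and y are fine. I'll regrasp the cup at a true 28 mm, which is a command of -10.

```bash
python3 -m jog '[{"delta_pos":[0,0,40],"angular":[0,0,0],"fingers":1},{"delta_pos":[0,0,80],"angular":[0,0,0],"fingers":1},{"delta_pos":[50,0,80],"angular":[0,0,0],"fingers":1},{"delta_pos":[90,0,80],"angular":[0,0,0],"fingers":1},{"delta_pos":[90,0,80],"angular":[0,0,0],"fingers":1},{"delta_pos":[90,0,80],"angular":[0,0,0],"fingers":1},{"delta_pos":[90,0,40],"angular":[0,0,0],"fingers":1},{"delta_pos":[90,0,12],"angular":[0,0,0],"fingers":1},{"delta_pos":[90,0,12],"angular":[0,0,0],"fingers":1},{"delta_pos":[90,0,12],"angular":[0,0,0],"fingers":1}]'
python3 -m jog '[{"delta_pos":[0,0,0],"angular":[0,0,0],"fingers":0.5},{"delta_pos":[0,0,0],"angular":[0,0,0],"fingers":0.5},{"delta_pos":[0,0,0],"angular":[0,0,0],"fingers":0.3},{"delta_pos":[0,0,0],"angular":[0,0,0],"fingers":0.3},{"delta_pos":[0,0,0],"angular":[0,0,0],"fingers":0.3},{"delta_pos":[0,0,0],"angular":[0,0,0],"fingers":0.3}]' 30
```

```text
time_s: 9.57
eef_pos: [601.0, 326.7, -7.9]
ee_rot: [0.0, 0.707, 0.707, 0.001]
force: [0.8, -0.1, 0.0]
grip_width: 0.998
grip_force: 0.0
time_s: 10.32
eef_pos: [601.0, 326.4, -8.6]
ee_rot: [0.0, 0.707, 0.707, 0.001]
force: [-1.6, 0.0, 5.2]
grip_width: 0.545
grip_force: 30.4
```

```bash
python3 -m jog '[{"delta_pos":[0,0,20],"angular":[0,0,0],"fingers":0.3},{"delta_pos":[0,0,60],"angular":[0,0,0],"fingers":0.3},{"delta_pos":[-15,-40,100],"angular":[0,0,0],"fingers":0.3},{"delta_pos":[-35,-80,100],"angular":[0,0,0],"fingers":0.3},{"delta_pos":[-55,-125,100],"angular":[0,0,0],"fingers":0.3},{"delta_pos":[-75,-170,100],"angular":[0,0,0],"fingers":0.3},{"delta_pos":[-95,-215,100],"angular":[0,0,0],"fingers":0.3},{"delta_pos":[-115,-260,100],"angular":[0,0,0],"fingers":0.3},{"delta_pos":[-135,-305,100],"angular":[0,0,0],"fingers":0.3},{"delta_pos":[-150,-350,100],"angular":[0,0,0],"fingers":0.3}]'
python3 -m jog '[{"delta_pos":[-15,-35,0],"angular":[0,0,0],"fingers":0.3},{"delta_pos":[-20,-43,0],"angular":[0,0,0],"fingers":0.3},{"delta_pos":[-20,-43,0],"angular":[0,0,0],"fingers":0.3},{"delta_pos":[-20,-43,-40],"angular":[0,0,0],"fingers":0.3},{"delta_pos":[-20,-43,-80],"angular":[0,0,0],"fingers":0.3},{"delta_pos":[-20,-43,-80],"angular":[0,0,0],"fingers":0.3},{"delta_pos":[-20,-43,-80],"angular":[0,0,0],"fingers":0.3},{"delta_pos":[-20,-43,-80],"angular":[0,0,0],"fingers":0.3}]'
python3 - <<'E'
from h import *
c=snap('scene','s6');cv2.imwrite('pics/s6c.png',cv2.resize(c['pixels'][140:380,140:460],None,fx=2.2,fy=2.2,interpolation=2))
E
```

```text
time_s: 11.58
eef_pos: [450.1, -25.2, 91.5]
ee_rot: [0.001, 0.707, 0.707, 0.0]
force: [-0.1, -0.8, 0.6]
grip_width: 0.545
grip_force: 31.2
time_s: 12.58
eef_pos: [431.6, -66.9, 11.8]
ee_rot: [0.001, 0.707, 0.707, 0.001]
force: [1.0, 0.3, -0.9]
grip_width: 0.547
grip_force: 31.5
```

View pics/s6c.png

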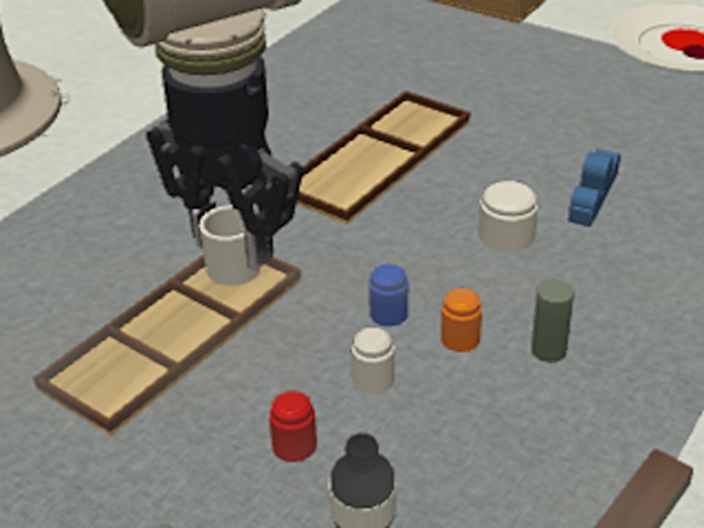

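The cup is held upright above the far (+y) compartment of tray_three. I'll lower it about 15 mm and feel for the floor.

```bash
python3 -m jog '[{"delta_pos":[0,0,-7],"angular":[0,0,0],"fingers":0.3},{"delta_pos":[0,0,-14],"angular":[0,0,0],"fingers":0.3},{"delta_pos":[0,0,-15],"angular":[0,0,0],"fingers":0.3},{"delta_pos":[0,0,-15],"angular":[0,0,0],"fingers":0.3},{"delta_pos":[0,0,-15],"angular":[0,0,0],"fingers":0.3}]'
```

```text
time_s: 13.25
eef_pos: [430.9, -66.9, -4.1]
ee_rot: [0.0, 0.708, 0.707, 0.0]
force: [-2.4, 1.6, 13.7]
grip_width: 0.545
grip_force: 32.5
```

The cup is on the floor (13.7 N touch at the expected height). I'll release it, rise and go to the small jar.

```bash
python3 -m jog '[{"delta_pos":[0,0,0],"angular":[0,0,0],"fingers":0.7},{"delta_pos":[0,0,0],"angular":[0,0,0],"fingers":1},{"delta_pos":[0,0,0],"angular":[0,0,0],"fingers":1},{"delta_pos":[0,0,30],"angular":[0,0,0],"fingers":1},{"delta_pos":[0,0,75],"angular":[0,0,0],"fingers":1},{"delta_pos":[50,-10,75],"angular":[0,0,0],"fingers":1},{"delta_pos":[100,-20,75],"angular":[0,0,0],"fingers":1},{"delta_pos":[155,-33,75],"angular":[0,0,0],"fingers":1},{"delta_pos":[155,-33,75],"angular":[0,0,0],"fingers":1},{"delta_pos":[155,-33,75],"angular":[0,0,0],"fingers":1}]'
python3 -m jog '[{"delta_pos":[0,0,-40],"angular":[0,0,0],"fingers":1},{"delta_pos":[0,0,-80],"angular":[0,0,0],"fingers":1},{"delta_pos":[0,0,-80],"angular":[0,0,0],"fingers":1},{"delta_pos":[0,0,-80],"angular":[0,0,0],"fingers":0.5},{"delta_pos":[0,0,-80],"angular":[0,0,0],"fingers":0.2},{"delta_pos":[0,0,-80],"angular":[0,0,0],"fingers":0.2},{"delta_pos":[0,0,-80],"angular":[0,0,0],"fingers":0.2},{"delta_pos":[0,0,-80],"angular":[0,0,0],"fingers":0.2},{"delta_pos":[0,0,-80],"angular":[0,0,0],"fingers":0.2},{"delta_pos":[0,0,-80],"angular":[0,0,0],"fingers":0.2}]' 30
```

```text
time_s: 14.5
eef_pos: [584.8, -99.5, 69.8]
ee_rot: [-0.001, 0.707, 0.707, -0.0]
force: [0.0, 0.1, 0.3]
grip_width: 0.999
grip_force: 0.0
time_s: 15.75
eef_pos: [586.1, -100.0, -8.3]
ee_rot: [0.001, 0.707, 0.707, 0.0]
force: [-1.9, 0.2, 6.3]
grip_width: 0.36
grip_force: 29.5
```

```bash
python3 -m jog '[{"delta_pos":[0,0,20],"angular":[0,0,0],"fingers":0.2},{"delta_pos":[0,0,60],"angular":[0,0,0],"fingers":0.2},{"delta_pos":[-20,-10,90],"angular":[0,0,0],"fingers":0.2},{"delta_pos":[-60,-40,100],"angular":[0,0,0],"fingers":0.2},{"delta_pos":[-100,-65,100],"angular":[0,0,0],"fingers":0.2},{"delta_pos":[-140,-90,100],"angular":[0,0,0],"fingers":0.2},{"delta_pos":[-164,-106,90],"angular":[0,0,0],"fingers":0.2},{"delta_pos":[-164,-106,60],"angular":[0,0,0],"fingers":0.2},{"delta_pos":[-164,-106,60],"angular":[0,0,0],"fingers":0.2},{"delta_pos":[-164,-106,60],"angular":[0,0,0],"fingers":0.2}]'
python3 -m jog '[{"delta_pos":[0,0,-25],"angular":[0,0,0],"fingers":0.2},{"delta_pos":[0,0,-45],"angular":[0,0,0],"fingers":0.2},{"delta_pos":[0,0,-50],"angular":[0,0,0],"fingers":0.2},{"delta_pos":[0,0,-54],"angular":[0,0,0],"fingers":0.2},{"delta_pos":[0,0,-55],"angular":[0,0,0],"fingers":0.2},{"delta_pos":[0,0,-55],"angular":[0,0,0],"fingers":0.2}]'
```

```text
time_s: 17.0
eef_pos: [422.2, -206.0, 51.4]
ee_rot: [0.001, 0.707, 0.707, 0.0]
force: [-0.2, 0.3, 0.1]
grip_width: 0.358
grip_force: 30.0
time_s: 17.75
eef_pos: [422.3, -206.1, -3.3]
ee_rot: [0.001, 0.707, 0.707, 0.0]
force: [-1.6, 1.0, 6.8]
grip_width: 0.362
grip_force: 30.7
```

```bash
python3 -m jog '[{"delta_pos":[0,0,0],"angular":[0,0,0],"fingers":0.7},{"delta_pos":[0,0,0],"angular":[0,0,0],"fingers":0.8},{"delta_pos":[0,0,0],"angular":[0,0,0],"fingers":0.8},{"delta_pos":[0,0,30],"angular":[0,0,0],"fingers":1},{"delta_pos":[0,0,75],"angular":[0,0,0],"fingers":1},{"delta_pos":[50,-40,75],"angular":[0,0,0],"fingers":1},{"delta_pos":[100,-75,75],"angular":[0,0,0],"fingers":1},{"delta_pos":[169,-121,75],"angular":[0,0,-0.035],"fingers":1},{"delta_pos":[169,-121,75],"angular":[0,0,-0.035],"fingers":1},{"delta_pos":[169,-121,75],"angular":[0,0,-0.035],"fingers":1}]'
python3 -m jog '[{"delta_pos":[0,0,-40],"angular":[0,0,0],"fingers":1},{"delta_pos":[0,0,-80],"angular":[0,0,0],"fingers":1},{"delta_pos":[0,0,-80],"angular":[0,0,0],"fingers":1},{"delta_pos":[0,0,-80],"angular":[0,0,0],"fingers":0.5},{"delta_pos":[0,0,-80],"angular":[0,0,0],"fingers":0.2},{"delta_pos":[0,0,-80],"angular":[0,0,0],"fingers":0.2},{"delta_pos":[0,0,-80],"angular":[0,0,0],"fingers":0.2},{"delta_pos":[0,0,-80],"angular":[0,0,0],"fingers":0.2},{"delta_pos":[0,0,-80],"angular":[0,0,0],"fingers":0.2},{"delta_pos":[0,0,-80],"angular":[0,0,0],"fingers":0.2}]' 40
```

```text
time_s: 19.0
eef_pos: [590.9, -327.0, 69.4]
ee_rot: [-0.0, 0.72, 0.694, -0.0]
force: [0.7, -0.1, 0.5]
grip_width: 1.003
grip_force: 0.0
time_s: 20.25
eef_pos: [591.1, -327.2, -8.4]
ee_rot: [0.001, 0.72, 0.694, 0.0]
force: [-1.2, 0.2, 6.7]
grip_width: 0.322
grip_force: 40.1
```

```bash
python3 -m jog '[{"delta_pos":[0,0,20],"angular":[0,0,0],"fingers":0.2},{"delta_pos":[0,0,60],"angular":[0,0,0],"fingers":0.2},{"delta_pos":[-25,30,100],"angular":[0,0,0],"fingers":0.2},{"delta_pos":[-60,70,100],"angular":[0,0,-0.03],"fingers":0.2},{"delta_pos":[-95,110,100],"angular":[0,0,-0.03],"fingers":0.2},{"delta_pos":[-130,150,100],"angular":[0,0,-0.03],"fingers":0.2},{"delta_pos":[-164,190,100],"angular":[0,0,-0.03],"fingers":0.2},{"delta_pos":[-164,190,75],"angular":[0,0,-0.03],"fingers":0.2},{"delta_pos":[-164,190,60],"angular":[0,0,-0.03],"fingers":0.2},{"delta_pos":[-164,190,60],"angular":[0,0,-0.03],"fingers":0.2}]'
python3 -m jog '[{"delta_pos":[0,0,-25],"angular":[0,0,0],"fingers":0.2},{"delta_pos":[0,0,-45],"angular":[0,0,0],"fingers":0.2},{"delta_pos":[0,0,-50],"angular":[0,0,0],"fingers":0.2},{"delta_pos":[0,0,-54],"angular":[0,0,0],"fingers":0.2},{"delta_pos":[0,0,-55],"angular":[0,0,0],"fingers":0.2},{"delta_pos":[0,0,-55],"angular":[0,0,0],"fingers":0.2}]'
```

```text
time_s: 21.5
eef_pos: [426.4, -136.6, 50.6]
ee_rot: [-0.0, 0.73, 0.683, -0.0]
force: [-0.0, -0.8, -1.0]
grip_width: 0.319
grip_force: 39.9
time_s: 22.25
eef_pos: [427.1, -137.1, -3.4]
ee_rot: [0.001, 0.73, 0.683, 0.0]
force: [-1.0, 1.5, 5.5]
grip_width: 0.326
grip_force: 40.6
```

```bash
python3 -m jog '[{"delta_pos":[0,0,0],"angular":[0,0,0],"fingers":0.7},{"delta_pos":[0,0,0],"angular":[0,0,0],"fingers":0.8},{"delta_pos":[0,0,0],"angular":[0,0,0],"fingers":0.8},{"delta_pos":[0,0,35],"angular":[0,0,0],"fingers":1},{"delta_pos":[0,0,80],"angular":[0,0,0],"fingers":1},{"delta_pos":[30,50,80],"angular":[0,0,0],"fingers":1},{"delta_pos":[60,100,80],"angular":[0,0,0.03],"fingers":1},{"delta_pos":[90,150,80],"angular":[0,0,0.065],"fingers":1},{"delta_pos":[120,200,80],"angular":[0,0,0.065],"fingers":1},{"delta_pos":[162,252,80],"angular":[0,0,0.065],"fingers":1}]'
python3 -m jog '[{"delta_pos":[0,0,0],"angular":[0,0,0],"fingers":1},{"delta_pos":[0,0,0],"angular":[0,0,0],"fingers":1},{"delta_pos":[0,0,-45],"angular":[0,0,0],"fingers":1},{"delta_pos":[0,0,-85],"angular":[0,0,0],"fingers":1},{"delta_pos":[0,0,-85],"angular":[0,0,0],"fingers":1},{"delta_pos":[0,0,-85],"angular":[0,0,0],"fingers":0.5},{"delta_pos":[0,0,-85],"angular":[0,0,0],"fingers":0.3},{"delta_pos":[0,0,-85],"angular":[0,0,0],"fingers":0.3},{"delta_pos":[0,0,-85],"angular":[0,0,0],"fingers":0.3},{"delta_pos":[0,0,-85],"angular":[0,0,0],"fingers":0.3}]' 40
```

```text
time_s: 23.5
eef_pos: [586.5, 113.7, 75.5]
ee_rot: [0.0, 0.707, 0.707, -0.0]
force: [0.0, -1.5, 0.7]
grip_width: 1.002
grip_force: 0.0
time_s: 24.75
eef_pos: [587.1, 111.6, -7.4]
ee_rot: [0.001, 0.707, 0.707, 0.001]
force: [-0.2, -1.0, 6.7]
grip_width: 0.568
grip_force: 41.4
```

```bash
python3 -m jog '[{"delta_pos":[0,0,20],"angular":[0,0,0],"fingers":0.3},{"delta_pos":[0,0,60],"angular":[0,0,0],"fingers":0.3},{"delta_pos":[-20,15,100],"angular":[0,0,0],"fingers":0.3},{"delta_pos":[-60,40,100],"angular":[0,0,0],"fingers":0.3},{"delta_pos":[-95,65,100],"angular":[0,0,0],"fingers":0.3},{"delta_pos":[-130,90,100],"angular":[0,0,0],"fingers":0.3},{"delta_pos":[-159,111,85],"angular":[0,0,0],"fingers":0.3},{"delta_pos":[-159,111,60],"angular":[0,0,0],"fingers":0.3},{"delta_pos":[-159,111,60],"angular":[0,0,0],"fingers":0.3},{"delta_pos":[-159,111,60],"angular":[0,0,0],"fingers":0.3}]'
python3 -m jog '[{"delta_pos":[0,0,-25],"angular":[0,0,0],"fingers":0.3},{"delta_pos":[0,0,-45],"angular":[0,0,0],"fingers":0.3},{"delta_pos":[0,0,-50],"angular":[0,0,0],"fingers":0.3},{"delta_pos":[0,0,-54],"angular":[0,0,0],"fingers":0.3},{"delta_pos":[0,0,-55],"angular":[0,0,0],"fingers":0.3},{"delta_pos":[0,0,-55],"angular":[0,0,0],"fingers":0.3}]'
```

```text
time_s: 26.0
eef_pos: [427.8, 222.8, 51.6]
ee_rot: [0.0, 0.708, 0.707, 0.001]
force: [-0.2, -0.1, -1.5]
grip_width: 0.562
grip_force: 41.9
time_s: 26.75
eef_pos: [427.7, 222.9, -2.5]
ee_rot: [0.001, 0.707, 0.707, 0.001]
force: [-6.7, -2.6, 16.0]
grip_width: 0.565
grip_force: 43.8
```

```bash
python3 -m jog '[{"delta_pos":[0,0,0],"angular":[0,0,0],"fingers":0.8},{"delta_pos":[0,0,0],"angular":[0,0,0],"fingers":1},{"delta_pos":[0,0,0],"angular":[0,0,0],"fingers":1},{"delta_pos":[0,0,35],"angular":[0,0,0],"fingers":1},{"delta_pos":[0,0,80],"angular":[0,0,0],"fingers":1},{"delta_pos":[50,-3,80],"angular":[0,0,0.05],"fingers":1},{"delta_pos":[100,-6,80],"angular":[0,0,0.135],"fingers":1},{"delta_pos":[150,-9,80],"angular":[0,0,0.135],"fingers":1},{"delta_pos":[204,-12,80],"angular":[0,0,0.135],"fingers":1},{"delta_pos":[204,-12,80],"angular":[0,0,0.135],"fingers":1}]'
python3 -m jog '[{"delta_pos":[0,0,0],"angular":[0,0,0],"fingers":1},{"delta_pos":[0,0,0],"angular":[0,0,0],"fingers":1}]'
python3 - <<'E'
from m import *
t=snap('top','t7');c=snap('scene','s7')
a=cv2.resize(c['pixels'][100:380,140:460],None,fx=1.8,fy=1.8,interpolation=2)
cv2.imwrite('pics/s7c.png',a)
E
```

```text
time_s: 28.0
eef_pos: [633.1, 209.9, 74.0]
ee_rot: [0.0, 0.659, 0.752, 0.0]
force: [-0.5, -0.8, 0.1]
grip_width: 0.999
grip_force: 0.0
time_s: 28.25
eef_pos: [630.0, 211.1, 75.7]
ee_rot: [-0.0, 0.658, 0.753, -0.0]
force: [-0.0, 0.2, -0.3]
grip_width: 0.998
grip_force: 0.0
```

View pics/s7c.png

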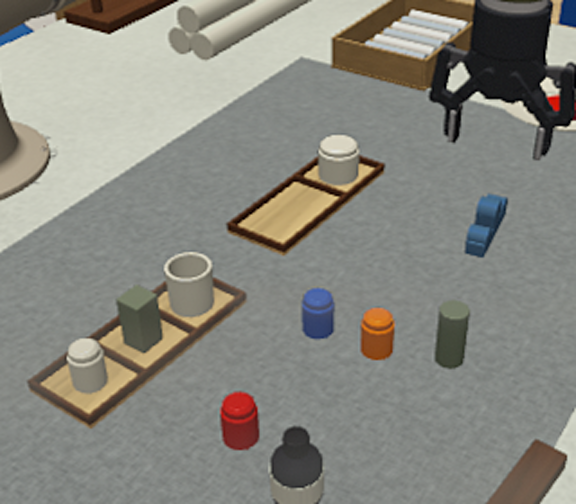

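All four items stand upright in their compartments. The rest is still at crop pixel (487,225), under the open fingers. Now I'll grip it.

```bash
python3 -m jog '[{"delta_pos":[2,0,-40],"angular":[0,0,0],"fingers":1},{"delta_pos":[2,0,-83],"angular":[0,0,0],"fingers":1},{"delta_pos":[2,0,-83],"angular":[0,0,0],"fingers":1},{"delta_pos":[2,0,-83],"angular":[0,0,0],"fingers":0.5},{"delta_pos":[2,0,-83],"angular":[0,0,0],"fingers":0.3},{"delta_pos":[2,0,-83],"angular":[0,0,0],"fingers":0.1},{"delta_pos":[2,0,-83],"angular":[0,0,0],"fingers":0.1},{"delta_pos":[2,0,-83],"angular":[0,0,0],"fingers":0.1},{"delta_pos":[2,0,-83],"angular":[0,0,0],"fingers":0.1},{"delta_pos":[2,0,-83],"angular":[0,0,0],"fingers":0.1}]' 40
```

```text
time_s: 29.6
eef_pos: [633.4, 210.9, -6.6]
ee_rot: [0.0, 0.658, 0.753, 0.001]
force: [-0.9, -0.8, 5.2]
grip_width: 0.251
grip_force: 41.0
```

```bash
python3 -m jog '[{"delta_pos":[0,0,20],"angular":[0,0,0],"fingers":0.1},{"delta_pos":[0,0,60],"angular":[0,0,0],"fingers":0.1},{"delta_pos":[-25,-10,100],"angular":[0,0,-0.03],"fingers":0.1},{"delta_pos":[-65,-28,100],"angular":[0,0,-0.07],"fingers":0.1},{"delta_pos":[-105,-45,100],"angular":[0,0,-0.11],"fingers":0.1},{"delta_pos":[-145,-62,100],"angular":[0,0,-0.15],"fingers":0.1},{"delta_pos":[-185,-79,100],"angular":[0,0,-0.178],"fingers":0.1},{"delta_pos":[-208,-89,80],"angular":[0,0,-0.178],"fingers":0.1},{"delta_pos":[-208,-89,60],"angular":[0,0,-0.178],"fingers":0.1},{"delta_pos":[-208,-89,60],"angular":[0,0,-0.178],"fingers":0.1}]'
python3 -m jog '[{"delta_pos":[0,0,-25],"angular":[0,0,0],"fingers":0.1},{"delta_pos":[0,0,-45],"angular":[0,0,0],"fingers":0.1},{"delta_pos":[0,0,-50],"angular":[0,0,0],"fingers":0.1},{"delta_pos":[0,0,-54],"angular":[0,0,0],"fingers":0.1},{"delta_pos":[0,0,-55],"angular":[0,0,0],"fingers":0.1},{"delta_pos":[0,0,-55],"angular":[0,0,0],"fingers":0.1}]'
```

```text
time_s: 30.85
eef_pos: [424.5, 121.7, 52.5]
ee_rot: [-0.0, 0.723, 0.691, -0.0]
force: [-0.1, 0.6, -2.0]
grip_width: 0.252
grip_force: 40.0
time_s: 31.6
eef_pos: [425.5, 121.9, -1.6]
ee_rot: [0.0, 0.722, 0.691, 0.001]
force: [-2.1, 0.5, 6.0]
grip_width: 0.254
grip_force: 41.0
```

Contact with the floor is as expected. I'll release, retreat to one side and check.

```bash
python3 -m jog '[{"delta_pos":[0,0,0],"angular":[0,0,0],"fingers":0.6},{"delta_pos":[0,0,0],"angular":[0,0,0],"fingers":0.7},{"delta_pos":[0,0,0],"angular":[0,0,0],"fingers":0.7},{"delta_pos":[0,0,35],"angular":[0,0,0],"fingers":0.8},{"delta_pos":[0,0,90],"angular":[0,0,0],"fingers":0.8},{"delta_pos":[0,0,140],"angular":[0,0,0],"fingers":0.8},{"delta_pos":[-40,50,170],"angular":[0,0,0],"fingers":0.8},{"delta_pos":[-80,100,170],"angular":[0,0,0],"fingers":0.8},{"delta_pos":[-120,150,170],"angular":[0,0,0],"fingers":0.8},{"delta_pos":[-150,200,170],"angular":[0,0,0],"fingers":0.8}]'
python3 -m jog '[{"delta_pos":[-30,50,0],"angular":[0,0,0],"fingers":0.8},{"delta_pos":[-60,110,0],"angular":[0,0,0],"fingers":0.8},{"delta_pos":[-60,110,0],"angular":[0,0,0],"fingers":0.8},{"delta_pos":[-60,110,0],"angular":[0,0,0],"fingers":0.8},{"delta_pos":[-60,110,0],"angular":[0,0,0],"fingers":0.8}]'
python3 - <<'E'
from m import *
t=snap('top','t8');c=snap('scene','s8')
a=cv2.resize(c['pixels'][150:380,140:460],None,fx=1.8,fy=1.8,interpolation=2)
b=cv2.resize(t['pixels'][180:350,190:510],None,fx=1.8,fy=1.8,interpolation=2)
cv2.imwrite('pics/s8c.png',cv2.resize(np.vstack([a,b]),None,fx=.83,fy=.83))
L=masks(t)
for k,u,v,r,h in(('round',334,195,14,62),('bottle',430,215,21,60)): print(k,*fit(t,L,u,v,lambda x,y:cyl(x,y,r,0,h),h/2))
E
```

```text
time_s: 32.85
eef_pos: [276.8, 317.7, 167.7]
ee_rot: [0.0, 0.723, 0.691, 0.0]
force: [1.9, 0.7, -0.1]
grip_width: 0.803
grip_force: 0.0
time_s: 33.48
eef_pos: [219.0, 425.6, 167.4]
ee_rot: [0.0, 0.723, 0.691, -0.0]
force: [0.1, -0.4, -0.7]
grip_width: 0.8
grip_force: 0.0
round [684.679  -0.741] area 223.0 233 res 0.0
bottle [ 649.52  -209.957] area 381.0 457 res 0.0
```

View pics/s8c.png

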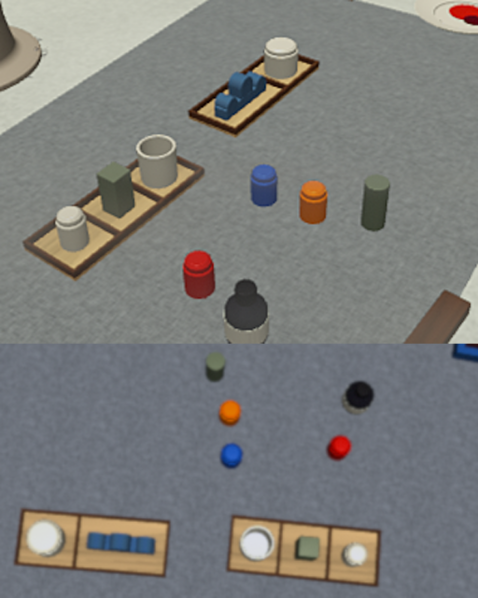

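All five items stand upright and centred in their compartments. The round seal and the bottle haven't moved, and the arm is clear.

```bash
python3 -c "
from rig import ctrl
print(ctrl.finish_job())"
```

```text
the job is handed in; nothing more can be done
None
```

I handed the job in at about 33 s: all five items looked upright and centred in their compartments, and the round seal stone and ink bottle hadn't moved; the arm's reported tool height was 38 mm too low, which cost one empty grasp at the cup and was corrected after a touch test on the mat.

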